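# Seat the last tube in the brazing fixture and hold it for clamping

## Robot

A 7-joint arm with a two-finger parallel gripper is mounted at the origin on the work surface. World frame = base frame: x ahead of the robot, y to its left, z up, the work surface at z = 0. Lengths are in mm, angles in rad, forces in N, time in s.
With the tool pointing down it reaches from about 400 to 900 mm from the base axis. Payload 5.6 kg.
Tool frame: the origin (TCP) lies midway between the tips of the shut fingers; the grasp point (between the pads) lies 19 mm behind it; z points along the fingers, y is the line along which they close (so a half turn about z gives the same grasp; the last joint's range is limited). The gripper opens to 92 mm and grips with 3 to 60 N. Pads are 20 mm wide; open, the fingers measure 128 mm over their backs; the gripper's body (75 mm by 189 mm) begins 69 mm behind the grasp point.
Start: joints at [-1.315, 0.468, -0.012, 1.603, 0.006, 1.071, -0.056], TCP at [191.384, 621.193, 214.592] pointing down, gripper open.
Joint ranges: [-2.53, 2.53], [-0.31, 2.02], [-1.57, 1.55], [0.28, 2.44], [-1.29, 4.43], [0.15, 1.84], [-2.92, 2.92]. Speed limits (rad/s): [2.57, 2.57, 3.14, 3.14, 3.14, 3.14, 3.14].

## Interface

Orientations are given as a rotation vector (axis times angle).
In Python, from cell import robot, grip, kin, viewer gives the robot as it stands. Calls block until the motion is done:
- robot.movep(position, orientation): joint-space move of the TCP to a pose.
- robot.servo_line(position, feed=150, rotation=None): straight line of the TCP; rotation=None keeps the orientation; feed is the mean speed in mm/s.
- robot.goto_joints(angles): joint-space move.
- grip(opening, newtons=None): opening from 0.0 (shut) to 1.0 (fully open); newtons is the grip in N (None keeps the last); returns when the fingers have stopped.
- robot.hold(seconds).
- kin.ik(position, orientation): joint angles nearest the present ones, or None.
- robot.observe(): the state.
- viewer.read_camera(name): name is "side" or "top"; returns the picture (384x512x3 uint8, red, green, blue); there is no depth.
- viewer.camera_info(name): a dict with "camera_matrix" (3x3 intrinsics, pixels), "k1" (the pictures are not rectified: a ray, as slopes to the right and down, at radius r is drawn at 1 + k1 r^2 times it, then the intrinsics apply), "R" (3x3) and "t" (3): a world point X has camera coordinates R X + t. Camera axes: x right, y down, z forward; pixel columns grow to the right and rows downward; lengths in mm; the calibration is good to about 2 mm. A picture is of the moment at which its call begins. camera_info takes no time and is no camera call.
A pose or a line that the arm cannot do raises robot.IKError and nothing moves.
- robot.job_done(): hands the job in; it is judged then, once.
Trained networks look in the newest picture that a camera, given by its name, has taken for a name from the list of things; names that differ only in an ending like _2 or _b are one class to them, and where a whole thing is asked for, a point or a joint stands for the part that bears it (a point fixed in the world has none). Each returns a list of dicts, best first, with "confidence" (0 to 1); they miss things now and then, are a little off and sometimes report something else, mostly with a low value. They report only what shows in the picture. A call takes as long as a camera call. They do not tell look-alikes from the thing itself.
- viewer.silhouettes(name, camera): "mask" (384x512 bool, what is visible of it).
- viewer.pinpoint(name, camera): "at" ([x, y, z] in mm, in the coordinates of the camera as it stood for that picture, good to about 4 mm: a listed point, or the origin of a listed thing).
The state is a dict: "t": time; "joints": joint angles; "joint_velocities": joint speeds; "joint_torque": joint torques, N m; "tcp_pos": TCP position; "tcp_rot": TCP orientation; "contact_force": force on the tool from outside, world axes, zero at the start; "wrist_torque": the same for the moment, N m; "grip_width": opening from 0.0 (shut) to 1.0 (fully open); "grip_force": force on a finger pad.
Only numpy, scipy, OpenCV 4.12 (cv2) and the standard library are available. Lean on these libraries where they do the work, as an engineer would, in place of code of your own. Each camera call takes 0.05 s, during which the arm holds its last target. There are 200 camera calls.

## Task

The flux pot stands in front of the empty bay of the brazing fixture, in the way: slide it sideways onto the other painted ring, without lifting or tipping it. Then take the loose brass tube from the wooden rest, lay it in the two V supports of the empty bay, collar towards the open front, and push its plain end in behind the lip of the back plate, by feel, until the spring stop there is fully pressed in, firmly but without ramming it. Finish while holding the tube pressed home like that, since the spring would push it out again before I can clamp it; leave the other things on the bench where they are.

Things in the scene. Friction and masses are not known exactly. Their poses are not given: they have to be found in the camera images.
- tube: the loose brass tube in the wooden rest: 22 mm diameter, 150 mm long, about 0.17 kg; one end plain, the other with a collar 28 mm in diameter and 14 mm long. Origin: middle of the tube, on its axis, which lies 45 mm above the table at the start; x runs along the tube from the collar end to the plain end
- plain_end (a point): centre of the loose tube's plain end face, 75 mm from its middle
- rest: fixed wooden rest under the loose tube, 120 x 50 mm, base 12 mm high. Its two notched uprights stand 39 to 57 mm either side of its middle (along its x, the tube's direction) and end 6 mm below the tube's axis: fingers fit round the middle of the tube from above. Origin: centre of its underside
- nest: the empty bay, one of the two end bays of the dark steel fixture. Fixed. Origin: on the fixture's 12 mm base plate, straight under the line of the tube's axis; x points level from the open front to the back plate, z up. Two V supports, 44 mm wide, 45 mm high, stand at x = -30 to -18 and 60 to 72 mm; fingers fit between them. A seated tube's axis is 45 mm above the origin, along x
- home (a point): a point of the empty bay (axes as nest, at x = 25, z = 45 mm of it) where the middle of the tube is when the tube lies in the V's and is fully home
- lip (a point): middle of the lip's front edge over the empty bay (at x = 80 mm of nest), on its underside, which is 2 mm above the top of a seated tube. The lip is 7 mm thick and overhangs 25 mm from the back plate; the back plate's top is 90 mm above the table. A tube whose plain end is short of this edge can be lowered into the V's from above; home, its end is 20 mm behind it
- fixture: dark steel brazing fixture, fixed: base plate 270 x 300 x 12 mm with a back plate. Three bays 82 mm apart; the middle one and one end bay hold tubes under steel bridge clamps (up to 67 mm above the base plate). Origin: on the table, under the middle bay; axes as nest
- stop (a joint): spring stop hidden under the lip of the empty bay, a 20 mm steel button pushed in along x by the tube's plain end: 0 = out (face 12 mm behind the lip's edge), 0.008 m = fully in, at a hard end. About 3.6 N starts it, 8.4 N takes it to the end, plus the tube's friction; then the force rises steeply. It pushes the tube back when let go. Up to 50 N does no harm
- pot: squat stainless flux pot with its lid on, 66 mm in diameter, 53 mm high, a small flat black knob on top up to 64 mm; about 0.45 kg, on the fixture's base plate. Origin: centre of its underside; z up. The steel drags on the plate (friction up to about 1), so it tips if pushed or pulled high up: take or push it low, below half its height; clear space all round for the fingers
- mark: the free one of the two painted rings (84 mm diameter, thin white line on the base plate, nothing to feel) in front of the two end bays: the pot goes here. Origin: its centre, 12 mm above the table. Each ring is 90 mm in front of (-x of) its bay's origin, so they are 164 mm apart; the way between them is clear
- clamp: small steel bridge clamp lying on the bench, 46 x 14 x 18 mm, bystander; origin centre of underside
- jar: plastic jar with yellow lid, 64 mm diameter, 85 mm high, bystander; origin centre of underside
- wirebrush: hand brush lying on the bench, bystander; origin under its middle
- wrench: steel wrench lying on the bench, bystander; origin under its middle
- mug: white mug, 76 mm diameter, 85 mm high, bystander; origin centre of underside
- sleeve: short brass sleeve standing on end, 28 mm diameter, 30 mm high, bystander; origin centre of underside
There are look-alikes about, which are no part of the job. What is shaped like the pot but turquoise is not meant.

How it is judged (in metres and radians):
On the way, in this order (a step that is already met when the one before it is completed fails the run):
1. the flux pot stands on the other painted ring (horizontal distance between pot and mark below 0.015 m and height (world z) of pot below 0.016 m and angle between pot's own z axis and vertical below 0.06 rad), for 0.3 s.
2. the tube lies in the empty bay, its plain end behind the lip, the spring stop fully in (x of plain_end in the frame of nest above 0.097 m and value of joint stop above 0.0065 m and x of tube in the frame of nest between 0.022 and 0.029 m and z of tube in the frame of nest between 0.0415 and 0.0485 m and y of tube in the frame of nest between -0.0035 and 0.0035 m and angle between the x axis of tube and the x axis of nest, either way round below 0.06 rad), for 0.2 s.
At the end, for the whole second after the job is handed in: Fingers still on the tube with over 4 N; stop in over 6.5 of 8 mm; tube at rest in the V's of the empty bay (axis within 3.5 mm, 0.06 rad), plain end behind the lip, its middle at x = 22 to 29 mm of the bay; pot upright on the base plate within 15 mm of the other ring's centre (all of step 1 and all of step 2 and contact force between the fingers and tube above 4 N and linear speed of tube below 0.01 m/s); the arm keeps its last pose, push and grip.
It fails at once if the pot lifted more than 6 mm off the base plate or tipped by more than 0.15 rad (height (world z) of pot above 0.018 m or angle between pot's own z axis and vertical above 0.15 rad).
It fails at once if the tube rammed against the bay or its stop with more than 50 N (contact force between tube and nest above 50 N).
It fails at once if a bystander moved by more than 25 mm (distance of any of clamp, jar, wirebrush, wrench, mug, sleeve from where it was at the start of the episode above 0.025 m).
It also fails if it takes over 58 s, if anything falls off the work surface, if the arm or the gripper's body presses on something with over 40 N, if the wrist force passes 120 N, or if a joint passes its speed limit or range.

## Working session

There is one attempt and no reset: what is moved stays moved. The work goes in short steps, each a Python script; the robot and the scene stay as the last script left them, time stands still between calls to the robot, and variables do not carry over. Pictures are saved under pics/ and viewed, at most 10 in all, crops included, and the job is handed in when it is done.

```bash
mkdir -p pics; ls
cat > h.py <<'E'
import numpy as np, cv2
from cell import robot, grip, kin, viewer
def world(p,cam):
    i=viewer.camera_info(cam); return np.array(i["R"]).T@(np.array(p)-np.array(i["t"]))
def ray(px,cam):
    i=viewer.camera_info(cam); K=np.array(i["camera_matrix"]); d=(np.array(px)-K[:2,2])/[K[0,0],K[1,1]]
    s=d.copy()
    for _ in range(30): s=d/(1+i["k1"]*(s@s))
    R=np.array(i["R"]); return -R.T@np.array(i["t"]), R.T@np.array([s[0],s[1],1])
def onz(px,cam,z):
    o,d=ray(px,cam); return o+d*(z-o[2])/d[2]
def proj(X,cam):
    i=viewer.camera_info(cam); c=np.array(i["R"])@np.array(X)+np.array(i["t"]); s=c[:2]/c[2]; s=s*(1+i["k1"]*(s@s)); K=np.array(i["camera_matrix"]); return s*[K[0,0],K[1,1]]+K[:2,2]
E
python3 - <<'E'
from h import *
np.set_printoptions(precision=1,suppress=True)
for c in("top","side"):
    im=viewer.read_camera(c); cv2.imwrite(f"pics/{c}0.png",cv2.resize(im[:,:,::-1],(800,600)))
    i=viewer.camera_info(c); print(c, -np.array(i["R"]).T@np.array(i["t"]), np.array(i["R"])[2])
    for n in "tube plain_end rest nest home lip fixture pot mark".split():
        print(c,n,[(round(d["confidence"],2),world(d["at"],c)) for d in viewer.pinpoint(n,c)])
print(robot.observe())
E
```

```text
pics
top [ 331.    -6.2 1175.2] [ 0.2  0.  -1. ]
top tube [(0.75, array([ 455.6, -305.4,   48.1]))]
top plain_end []
top rest [(0.94, array([ 457.7, -306. ,   -2.2])), (0.68, array([ 584.8, -252. ,   -0.5]))]
top nest [(0.75, array([551.4,  49.8,  13.6])), (0.53, array([460. ,  34.8,   9.7]))]
top home [(0.49, array([578.2,  52.4,  56.2]))]
top lip [(0.45, array([632.9,  59.8,  68.7]))]
top fixture [(0.57, array([568.2, -33.4,  -1.7]))]
top pot [(0.84, array([462.9,  37.9,   8.2])), (0.7, array([303.1, 233.1,  -4. ])), (0.59, array([316. , 123.3,  -0.6])), (0.43, array([632.5,  62. ,  70. ]))]
top mark [(0.75, array([ 490. , -126.5,    8.8]))]
side [316.  879.1 584. ] [ 0.2 -0.8 -0.5]
side tube [(0.65, array([ 463.5, -314.1,   43.1]))]
side plain_end [(0.9, array([ 540.7, -312. ,   46.8]))]
side rest [(0.67, array([ 457.9, -310.1,   -5.5])), (0.54, array([466.1,  33.1,  12.9]))]
side nest [(0.71, array([556.1,  49.2,  11.1])), (0.39, array([ 495.7, -126.7,   10.3]))]
side home [(0.76, array([575.8,  56.4,  57.6]))]
side lip [(0.76, array([639.4,  61.1,  70. ]))]
side fixture [(0.92, array([568.9, -30.4,  -1.7]))]
side pot [(0.84, array([306.5, 230.9,   0. ])), (0.76, array([322.6, 124.8,  -2.7]))]
side mark [(0.83, array([ 493.3, -125.5,   12.1])), (0.67, array([614.1, 258. ,   4.2])), (0.63, array([784.1, 109.2,  -3.7])), (0.32, array([ 351.8, -162.7,   -2.8]))]
{'t': 1.0, 'joints': array([-1.3,  0.5, -0. ,  1.6,  0. ,  1.1, -0.1]), 'joint_velocities': array([-0.,  0., -0., -0., -0., -0., -0.]), 'joint_torque': array([  0. , -52. ,  -0. , -24.4,  -0.1,   0. ,   0. ]), 'tcp_pos': array([191.4, 621.2, 214.6]), 'tcp_rot': array([0.5, 3.1, 0. ]), 'contact_force': array([-0. , -1.6, -1. ]), 'wrist_torque': array([-0.1,  0. ,  0. ]), 'grip_force': 0.0, 'grip_width': 0.9991324220764676}
```

View pics/top0.png

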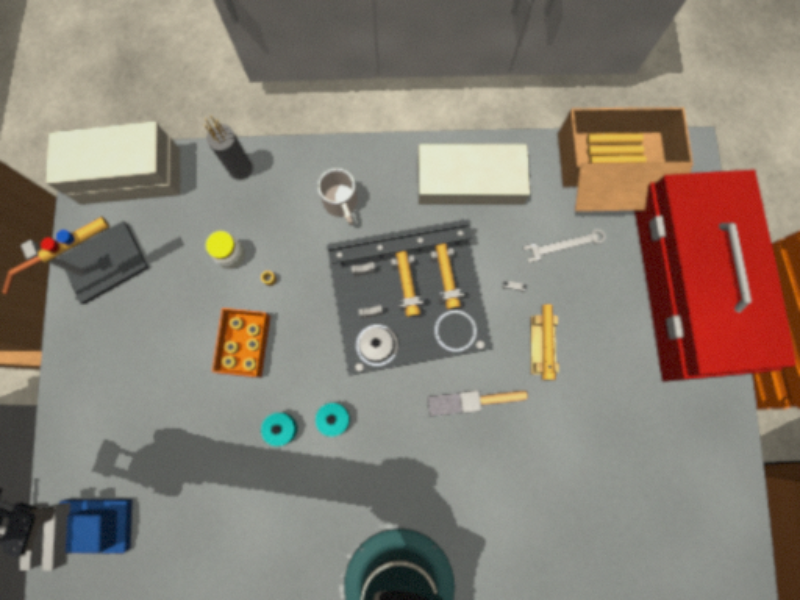

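View pics/side0.png

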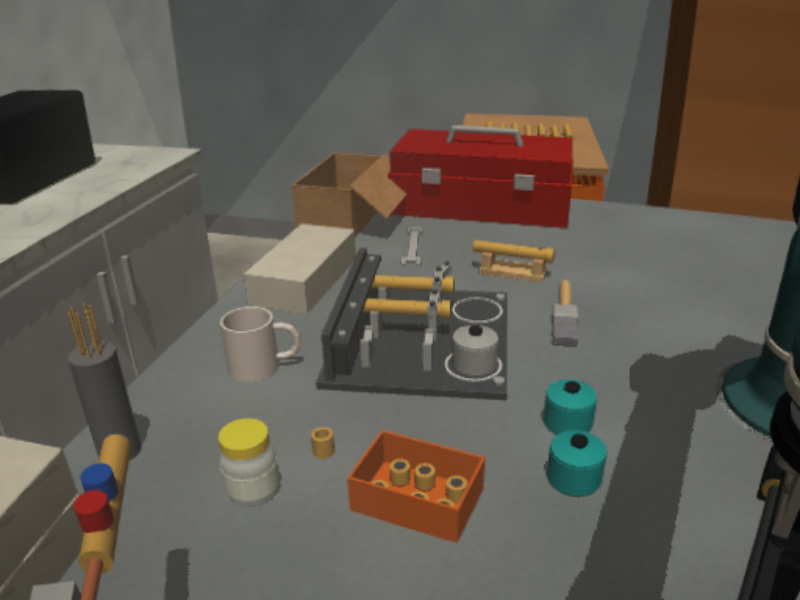

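The top picture shows the silver pot at (377,343), on the left ring in front of the empty bay. The free ring is at (455,331) and the loose tube at (545,342), with its collar towards the robot. I'll refine the poses from pixels.

```bash
cat > m.py <<'E'
from h import *
from scipy.optimize import least_squares
np.set_printoptions(precision=3,suppress=True)
ims={c:viewer.read_camera(c) for c in("top","side")}
def pix(mask,cam,z): return np.array([onz((u,v),cam,z)[:2] for v,u in zip(*np.nonzero(mask))])
def ringfit(cam,c0,rr=(34,52)):
    g=cv2.cvtColor(ims[cam],cv2.COLOR_RGB2GRAY).astype(float); P=[];W=[]
    u0,v0=proj([*c0,12],cam).astype(int)
    for v in range(v0-35,v0+36):
        for u in range(u0-45,u0+46):
            p=onz((u,v),cam,12)[:2]; r=np.linalg.norm(p-c0)
            if rr[0]<r<rr[1]: P.append(p);W.append(g[v,u])
    P=np.array(P);W=np.clip(np.array(W)-np.percentile(W,50),0,None)
    f=lambda q:np.sqrt(W)*(np.hypot(*(P-q[:2]).T)-42)
    return least_squares(f,c0,loss='soft_l1',f_scale=20).x
if __name__=="__main__":
    for c in ims: print(c,"mark",ringfit(c,np.array([491.5,-126.])))
    for c in ims:
        for n,z in(("tube",45),("rest",6)):
            for d in viewer.silhouettes(n,c)[:3]:
                P=pix(d["mask"],c,z)
                if len(P)<15: continue
                (cx,cy),(w,h),a=cv2.minAreaRect(P.astype(np.float32)); _,_,V=np.linalg.svd(P-P.mean(0)); 
                print(c,n,d["confidence"],len(P),P.mean(0),"rect",cx,cy,w,h,"yaw",np.arctan(V[0,1]/V[0,0]))
    for d in viewer.silhouettes("pot","top"):
        P=pix(d["mask"],"top",40); print("pot",d["confidence"],len(P),P.mean(0))
    # overlay model
    from sys import argv
    t=.174; N=np.array([552,50.5,12]); R=np.array([[np.cos(t),-np.sin(t),0],[np.sin(t),np.cos(t),0],[0,0,1]])
    for c,s in(("top",(200,135,315,245)),("side",(190,140,340,260))):
        k=5; x0,y0,x1,y1=s; im=cv2.resize(ims[c][y0:y1,x0:x1,::-1],None,fx=k,fy=k,interpolation=cv2.INTER_CUBIC)
        def pt(X):
            u,v=proj(N+R@np.array(X,float),c); return int((u-x0+.5)*k),int((v-y0+.5)*k)
        def poly(L): cv2.polylines(im,[np.array([pt(X) for X in L])],True,(0,255,0),1)
        for a,b in((-30,-18),(60,72)): poly([(a,-22,45),(b,-22,45),(b,22,45),(a,22,45)])
        for y in(0,-164): poly([(-90+42*np.cos(q),y+42*np.sin(q),0) for q in np.linspace(0,6.28,40)])
        poly([(-40,0,0),(80,0,0)])
        cv2.line(im,pt((80,-30,60)),pt((80,30,60)),(0,0,255),1)
        poly([(80,-30,60-2),(80,30,58)])
        cv2.imwrite(f"pics/{c}1.png",im)
E
python3 m.py
```

```text
Traceback (most recent call last):
  File "m.py", line 17, in <module>
    for c in ims: print(c,"mark",ringfit(c,np.array([491.5,-126.])))
                                 ~~~~~~~^^^^^^^^^^^^^^^^^^^^^^^^^^^
  File "m.py", line 11, in ringfit
    p=onz((u,v),cam,12)[:2]; r=np.linalg.norm(p-c0)
      ~~~^^^^^^^^^^^^^^
  File "h.py", line 11, in onz
    o,d=ray(px,cam); return o+d*(z-o[2])/d[2]
        ~~~^^^^^^^^
  File "h.py", line 6, in ray
    i=viewer.camera_info(cam); K=np.array(i["camera_matrix"]); d=(np.array(px)-K[:2,2])/[K[0,0],K[1,1]]
ValueError: time passes only in moves, steps and waits
```

```bash
sed -i 's/viewer.camera_info(cam)/CI[cam]/; s/^def world/CI={c:viewer.camera_info(c) for c in("top","side")}\ndef world/' h.py; sed -i 's/viewer.camera_info(cam)/CI[cam]/g' h.py; python3 m.py
```

```text
top mark [ 491.847 -127.723]
side mark [ 494.508 -128.06 ]
top tube 0.75 370 [ 460.792 -307.742] rect 459.9688720703125 -307.4032897949219 27.99547576904297 155.03480529785156 yaw -0.0819551775548982
top rest 0.84 275 [ 458.722 -293.594] rect 459.12164306640625 -307.85107421875 54.50278091430664 116.69609832763672 yaw -0.04839722991835511
side tube 0.94 317 [ 461.756 -308.981] rect 463.9670104980469 -309.55181884765625 49.542301177978516 148.9578094482422 yaw -0.0820380151493482
side rest 0.91 506 [ 461.053 -313.985] rect 464.3927307128906 -320.68255615234375 95.34220123291016 132.22096252441406 yaw -0.1313426983059623
side rest 0.33 235 [618.557 249.332] rect 618.4954833984375 249.04603576660156 25.866336822509766 57.106285095214844 yaw -1.1173677064768417
pot 0.91 380 [463.899  34.132]
pot 0.74 466 [670.495 345.612]
pot 0.71 389 [302.569 228.24 ]
```

View overlays.

```bash
python3 -c "
import cv2;a=cv2.imread('pics/top1.png');b=cv2.imread('pics/side1.png');print(a.shape,b.shape)"
```

```text
(550, 575, 3) (600, 750, 3)
```

View pics/top1.png

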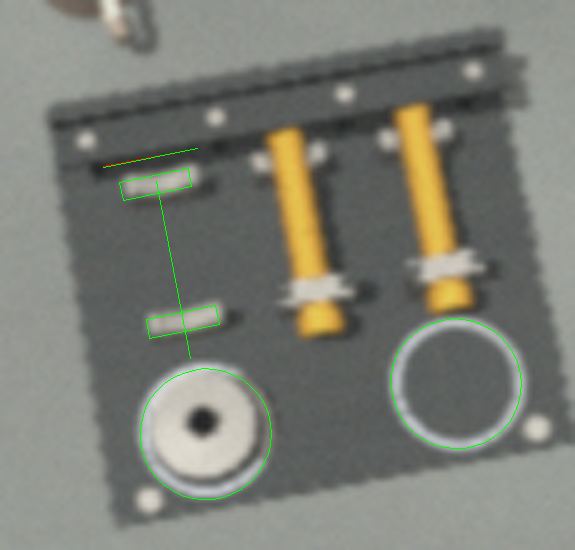

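View pics/side1.png

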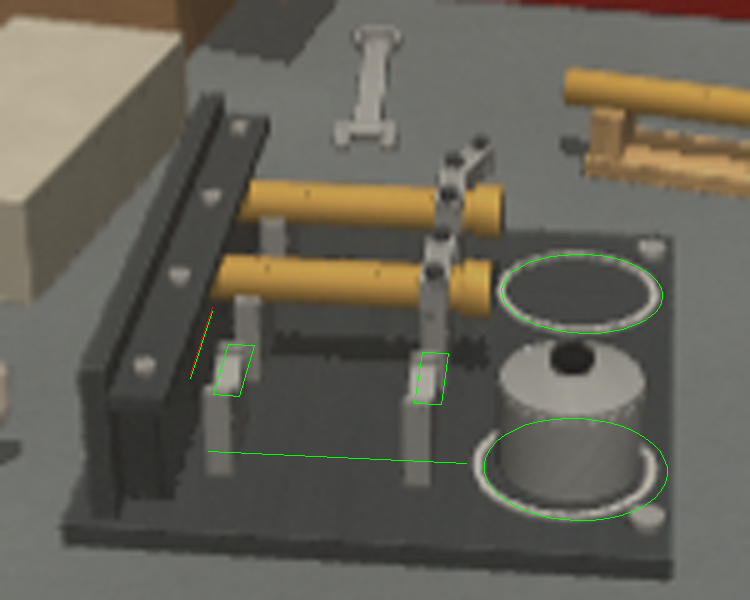

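```bash
cat >> h.py <<'E'
from scipy.spatial.transform import Rotation as Ro
def rot(yaw):
    # tool down, y along (-sin,cos) of yaw or its opposite; choose smaller joint 7
    y=np.array([-np.sin(yaw),np.cos(yaw),0]); z=np.array([0,0,-1.]); return Ro.from_matrix(np.c_[np.cross(y,z),y,z]).as_rotvec()
def st(s=""):
    o=robot.observe(); print(s,"t%.1f"%o["t"],o["tcp_pos"].round(1),"F",o["contact_force"].round(1),"T",o["wrist_torque"].round(2),"gw%.3f gf%.1f"%(o["grip_width"],o["grip_force"])); return o
E
python3 - <<'E'
from h import *
np.set_printoptions(precision=3,suppress=True)
r=rot(.174)
print(robot.observe()["tcp_rot"],r,rot(.174+np.pi))
for p in([464,35.5,160],[464,35.5,16],[493,-128,16]): 
    for q in(r,rot(.174+np.pi)):print(kin.ik(p,q))
E
```

```text
[0.468 3.107 0.   ] [ 0.273 -3.13  -0.   ] [3.13  0.273 0.   ]
[-0.5    0.232  0.402  2.114 -0.124  0.818  1.722]
[-0.87   0.287  0.848  2.133 -0.29   0.837 -1.242]
[-0.26   0.493  0.133  2.177 -0.137  0.48   1.724]
[-0.582  0.541  0.527  2.197 -0.538  0.53  -1.041]
[ 0.002  0.546  0.229  2.08  -0.232  0.539  2.144]
[-0.377  0.65   0.72   2.103 -0.72   0.65  -0.555]
```

Run:
```python
from h import *
r=rot(.174+np.pi)
robot.movep([464,35.5,150],r); st("above")
robot.servo_line([464,35.5,40],feed=120); st()
robot.servo_line([464,35.5,17],feed=60); st("down")
grip(0.0,12); o=st("grip")
if o["grip_width"]>.6:
    robot.servo_line([493.2,-127.9,17],feed=60); st("slid")
    grip(1.0); st("open")
    robot.servo_line([493.2,-127.9,150],feed=150); st("up")
```

```text
above t3.8 [464.2  36.4 150. ] F [ 0.7 -0.3  0. ] T [ 0.02  0.16 -0.04] gw0.998 gf0.0
 t4.8 [464.5  35.4  40.5] F [0.3 0.6 0.1] T [-0.04  0.1   0.05] gw0.998 gf0.0
down t5.4 [463.8  35.3  16.7] F [ 0.8 -0.5 -0.1] T [-0.04  0.14 -0.01] gw0.999 gf0.0
grip t5.9 [464.3  35.2  17.2] F [ 0.2 -1.9  0.8] T [-0.28  0.08  0.03] gw0.717 gf12.0
slid t8.8 [ 493.2 -125.4   17.2] F [-0.3  6.3  7.5] T [1.11 0.38 0.04] gw0.714 gf12.0
open t9.3 [ 493.1 -128.1   16.9] F [-0.3 -1.   0.3] T [-0.02  0.12 -0.01] gw1.004 gf0.0
up t10.4 [ 492.6 -127.6  149.3] F [-0.5 -0.6  0.2] T [0.   0.13 0.02] gw0.999 gf0.0
```

```bash
cat > m2.py <<'E'
from m import *
if __name__=="__main__":
    for c in ims:
        a=ringfit(c,np.array([463.5,35.]))
        print(c,"bay ring",a,ringfit(c,a))
        print(c,"pot",[(round(d["confidence"],2),world(d["at"],c)) for d in viewer.pinpoint("pot",c)])
        for d in viewer.silhouettes("pot",c):
            P=pix(d["mask"],c,40); print(" sil",d["confidence"],P.mean(0))
        cv2.imwrite(f"pics/{c}2.png",cv2.resize(ims[c][100:292,120:376,::-1],(800,600)))
E
python3 - <<'E'
from h import *
robot.movep([461,-308.3,150],rot(-.082+np.pi)); st()
E
python3 m2.py
```

```text
t11.1 [ 461.2 -306.8  149.2] F [-0.2  0.7 -0.4] T [0.06 0.14 0.03] gw0.999 gf0.0
top bay ring [465.667  34.685] [465.982  34.591]
top pot [(0.95, array([317.331, 121.886,  -1.672])), (0.94, array([302.542, 227.792,  -1.854])), (0.65, array([ 488.298, -122.151,    9.871]))]
 sil 0.96 [317.822 122.178]
 sil 0.85 [302.814 226.645]
 sil 0.82 [ 492.798 -125.738]
side bay ring [465.967  34.475] [467.206  34.31 ]
side pot [(0.86, array([ 493.017, -125.213,    9.156])), (0.72, array([320.976, 123.564,   0.193])), (0.6, array([307.782, 231.153,   2.11 ])), (0.57, array([787.432, 110.451,   0.117]))]
 sil 0.9 [ 494.44  -118.144]
 sil 0.82 [304.991 246.735]
 sil 0.67 [672.982 341.497]
 sil 0.64 [322.456 141.106]
```

```bash
python3 -c "
import cv2,numpy as np;a=cv2.imread('pics/top2.png');b=cv2.imread('pics/side2.png');cv2.imwrite('pics/both2.png',cv2.resize(np.vstack([a[100:450],b[150:400]]),(800,600)))"
```

```text
(no output)
```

View pics/both2.png

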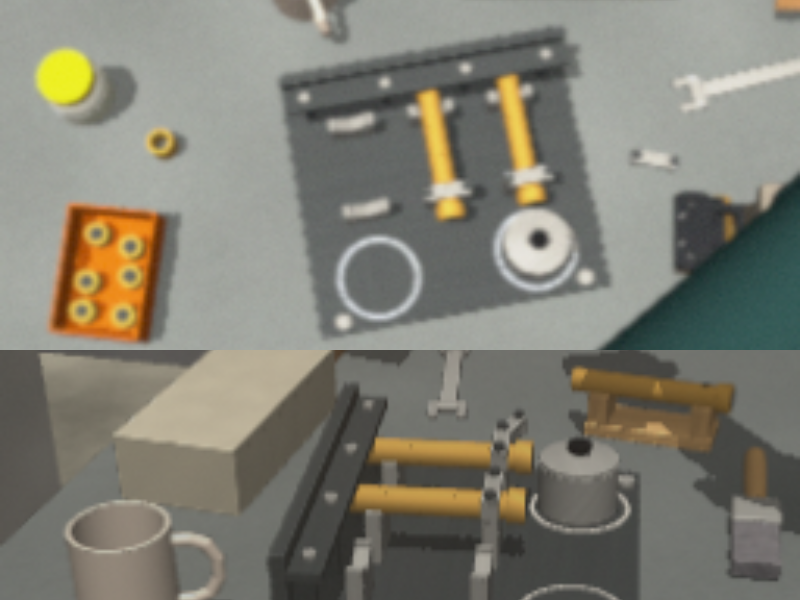

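The pot stands inside the right-hand ring (538,243), and the bay ring is now clear at (379,278). Next is grasping the tube.

Run:
```python
from h import *
f=np.array([555.4,49.0]);t=.1625
for n,p in(("rear",(160,184)),("front",(187,318))):
    w=onz((200+p[0]/5-.5,135+p[1]/5-.5),"top",57)[:2]-f
    print(n,w@[np.cos(t),np.sin(t)],w@[-np.sin(t),np.cos(t)])
for n,p in(("rear",(228,370)),("front",(427,380))):
    w=onz((190+p[0]/5-.5,140+p[1]/5-.5),"side",57)[:2]-f
    print("side",n,w@[np.cos(t),np.sin(t)],w@[-np.sin(t),np.cos(t)])
r=rot(-.082+np.pi); p=[467,-308.8]
robot.servo_line([*p,60],feed=150,rotation=r); robot.servo_line([*p,26],feed=70); st("down")
grip(0.0,40); o=st("grip")
if .18<o["grip_width"]<.32:
    robot.servo_line([*p,160],feed=150); st("up")
```

```text
rear 62.77734016177676 0.11704601506565786
front -25.039688894200385 -1.299838985137567
side rear 65.59788955523356 3.119109015601184
side front -24.960975362090124 3.589078883112755
down t12.8 [ 466.8 -309.    25.8] F [-0.4 -0.2 -0.3] T [-0.06  0.12 -0.  ] gw1.000 gf0.0
grip t13.9 [ 467.1 -309.1   26.1] F [-0.6  0.4 -0.1] T [-0.18  0.21  0.1 ] gw0.229 gf39.9
up t14.9 [ 466.5 -308.2  159.1] F [-0.4 -0.3 -1.7] T [-0.03  0.14 -0.04] gw0.228 gf39.9
```

```bash
cat >> h.py <<'E'
T=.1625; F=np.array([555.4,49.0]); EX=np.array([np.cos(T),np.sin(T)]); EY=np.array([-np.sin(T),np.cos(T)])
def nest(x,y,z): return [*(F+x*EX+y*EY),z]
def inn(w): d=np.array(w[:2])-F; return np.round([d@EX,d@EY,w[2]],1)
E
python3 - <<'E'
from h import *
robot.movep(nest(4,0,130),rot(T+np.pi)); robot.servo_line(nest(4,0,75),feed=100); st()
for c in("side","top"):
    im=viewer.read_camera(c); cv2.imwrite(f"pics/{c}3.png",cv2.resize(im[100:292,120:376,::-1],(800,600)))
    for n in("plain_end","tube","nest","lip"): print(c,n,[(round(d["confidence"],2),inn(world(d["at"],c))) for d in viewer.pinpoint(n,c)])
E
```

```text
t17.0 [559.7  49.3  75.1] F [ 0.7  1.1 -1.9] T [-0.02  0.14 -0.03] gw0.221 gf39.9
side plain_end [(0.73, array([75.4,  1.2, 96.1]))]
side tube [(0.6, array([ 1.1, -3.9, 96.4]))]
side nest [(0.9, array([ 0.4, -0.7, 10.6]))]
side lip [(0.7, array([84.5, -2.3, 67.9]))]
top plain_end [(0.69, array([-2.5,  3.8, 14.8])), (0.49, array([ -22. , -300.7,   -0.9]))]
top tube [(0.55, array([-7.1,  4.1, 96.5]))]
top nest [(0.61, array([ 0.3, -0.6, 11.8]))]
top lip [(0.7, array([ -91. , -162.4,   12.4]))]
```

View pics/side3.png

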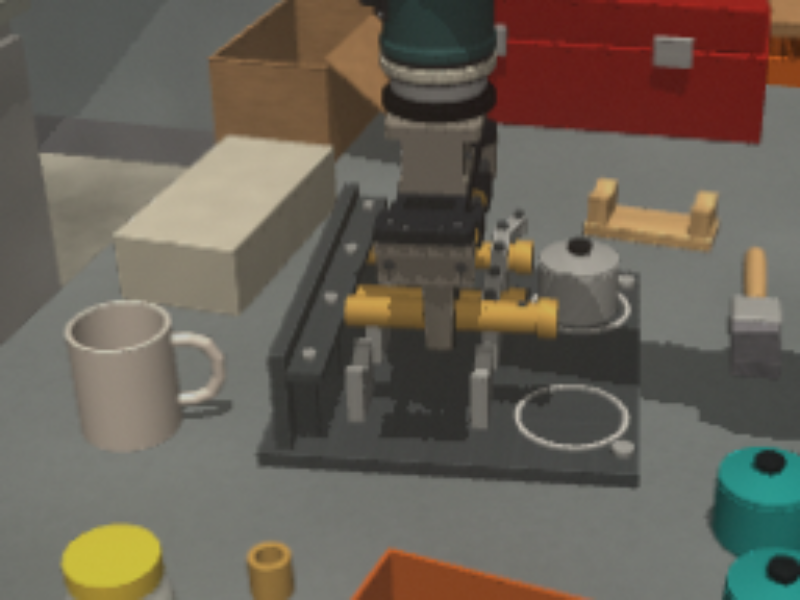

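The side view shows the tube level over the bay: collar at (545,318), plain end at (350,307), short of the lip. I'll lower it by feel.

Run:
```python
from h import *
robot.servo_line(nest(2,0,50),feed=60); b=st()["contact_force"]
for z in(46,44,42,41,40,39,38,37.5,37,36.5):
    robot.servo_line(nest(2,0,z),feed=30); o=st(z); d=o["contact_force"]-b
    print("   nest d",(d[:2]@EX).round(1),(d[:2]@EY).round(1),d[2].round(1), inn(o["tcp_pos"]))
    if np.linalg.norm(d)>7: break
```

```text
t18.1 [557.2  49.1  49.6] F [ 0.   0.3 -1.5] T [-0.01  0.12  0.01] gw0.228 gf39.9
46 t18.4 [557.4  49.3  46. ] F [ 0.4  0.2 -1.6] T [ 0.03  0.1  -0.03] gw0.229 gf39.9
   nest d 0.4 -0.2 -0.0 [ 2. -0. 46.]
44 t18.6 [557.4  49.4  44. ] F [ 0.3 -0.2 -2.6] T [-0.02  0.13  0.03] gw0.230 gf39.9
   nest d 0.2 -0.6 -1.0 [ 2.  0. 44.]
42 t18.9 [557.3  49.3  41.9] F [ 0.4 -0.4 -2. ] T [-0.03  0.12 -0.02] gw0.227 gf39.9
   nest d 0.3 -0.8 -0.5 [ 1.9  0.  41.9]
41 t19.1 [557.4  49.3  41. ] F [-0.5  0.1 -1.7] T [-0.01  0.15 -0.  ] gw0.229 gf39.9
   nest d -0.5 -0.2 -0.2 [ 2. -0. 41.]
40 t19.4 [557.3  49.3  39.9] F [-0.4  0.2 -0.8] T [-0.04  0.13  0.  ] gw0.226 gf39.9
   nest d -0.4 -0.1 0.8 [ 1.9  0.  39.9]
39 t19.6 [557.5  49.3  39.1] F [-0.5  0.1 -1.2] T [-0.03  0.11  0.  ] gw0.227 gf39.9
   nest d -0.5 -0.1 0.3 [ 2.1 -0.1 39.1]
38 t19.9 [557.9  48.9  38.6] F [-1.7 -1.2  4.5] T [-0.27  0.33  0.04] gw0.233 gf39.9
   nest d -2.0 -1.2 6.0 [ 2.4 -0.5 38.6]
37.5 t20.1 [558.   48.7  38.4] F [-2.7 -1.1  8.2] T [-0.3   0.59  0.02] gw0.229 gf39.9
   nest d -2.9 -1.0 9.8 [ 2.5 -0.7 38.4]
```

Run:
```python
from h import *
grip(0.0,55)
b=np.array([0.1,0.1,-1.6])
def step(x,y,z,feed=20):
    robot.servo_line(nest(x,y,z),feed=feed); o=robot.observe(); d=o["contact_force"]-b
    f=np.array([d[:2]@EX,d[:2]@EY,d[2]]); print("t%.1f"%o["t"],(x,y,z),inn(o["tcp_pos"]),"f",f.round(1),"T",o["wrist_torque"].round(2),"gf%.0f"%o["grip_force"]); return f
step(2,-1,38)
for x in(5,8,11,14,16,18,20,21,22,23,24,25):
    f=step(x,-1,38)
    if f[0]<-12 or abs(f[2])>15 or abs(f[1])>10: break
```

```text
t20.6 (2, -1, 38) [ 2.4 -1.2 38.3] f [-1.  -0.1  6. ] T [-0.23  0.13 -0.09] gf55
t20.9 (5, -1, 38) [ 3.7 -1.4 38.1] f [-5.2  0.1 10.2] T [-0.38  1.03 -0.14] gf55
t21.2 (8, -1, 38) [ 6.2 -1.5 38.1] f [-5.5 -1.1 10.6] T [-0.43  1.35 -0.23] gf55
t21.5 (11, -1, 38) [ 9.2 -1.6 38. ] f [-6.6 -1.3 11. ] T [-0.47  1.28 -0.25] gf55
t21.8 (14, -1, 38) [12.2 -1.6 38. ] f [-6.  -1.5 11.9] T [-0.48  1.34 -0.23] gf55
t22.1 (16, -1, 38) [14.1 -1.6 38. ] f [-5.6 -1.7 11.3] T [-0.48  1.33 -0.28] gf55
t22.3 (18, -1, 38) [16.1 -1.6 38. ] f [-6.1 -1.5 10.6] T [-0.55  1.36 -0.27] gf55
t22.6 (20, -1, 38) [18.2 -1.6 38. ] f [-5.3 -0.9 11.1] T [-0.54  1.28 -0.26] gf55
t22.8 (21, -1, 38) [18.9 -1.6 38. ] f [-6.  -2.  11.6] T [-0.52  1.5  -0.25] gf55
t23.1 (22, -1, 38) [19.9 -1.7 38. ] f [-6.4 -2.3 11.3] T [-0.58  1.48 -0.34] gf55
t23.3 (23, -1, 38) [20.9 -1.7 38. ] f [-6.6 -0.8 11.1] T [-0.5   1.5  -0.32] gf55
t23.6 (24, -1, 38) [21.9 -1.7 38. ] f [-6.9 -1.8 10.8] T [-0.56  1.54 -0.25] gf55
t23.8 (25, -1, 38) [22.9 -1.7 38. ] f [-6.7 -1.3 11.2] T [-0.59  1.53 -0.25] gf55
```

Run:
```python
from h import *
b=np.array([0.1,0.1,-1.6])
def step(x,y,z,feed=20):
    robot.servo_line(nest(x,y,z),feed=feed); o=robot.observe(); d=o["contact_force"]-b
    f=np.array([d[:2]@EX,d[:2]@EY,d[2]]); print("t%.1f"%o["t"],(x,y,z),inn(o["tcp_pos"]),"f",f.round(1),"T",o["wrist_torque"].round(2)); return f
for x in range(26,44):
    f=step(x,-1.8,38.3)
    if f[0]<-19 or abs(f[2])>18 or abs(f[1])>10: break
```

```text
t24.1 (26, -1.8, 38.3) [24.  -2.  38.1] f [-6.4 -0.1  9. ] T [-0.32  1.37 -0.23]
t24.3 (27, -1.8, 38.3) [24.  -2.  38.1] f [-7.3 -0.2 12. ] T [-0.36  1.91 -0.25]
t24.6 (28, -1.8, 38.3) [24.3 -1.9 38. ] f [-10.1  -0.2  13.9] T [-0.43  2.27 -0.28]
t24.8 (29, -1.8, 38.3) [24.8 -1.9 38. ] f [-11.1   0.5  14.5] T [-0.45  2.58 -0.3 ]
t25.1 (30, -1.8, 38.3) [25.3 -1.9 37.9] f [-12.4  -0.2  16. ] T [-0.51  2.85 -0.31]
t25.3 (31, -1.8, 38.3) [26.  -1.9 37.9] f [-13.3   0.3  17.8] T [-0.48  3.06 -0.31]
t25.6 (32, -1.8, 38.3) [26.7 -1.9 37.9] f [-14.4  -0.2  17.4] T [-0.48  3.21 -0.31]
t25.8 (33, -1.8, 38.3) [27.3 -1.9 37.9] f [-15.8   0.6  19. ] T [-0.52  3.44 -0.32]
```

Run:
```python
from h import *
b=np.array([0.1,0.1,-1.6])
def step(x,y,z,feed=20):
    robot.servo_line(nest(x,y,z),feed=feed); o=robot.observe(); d=o["contact_force"]-b
    f=np.array([d[:2]@EX,d[:2]@EY,d[2]]); print("t%.1f"%o["t"],(x,y,z),inn(o["tcp_pos"]),"f",f.round(1),"T",o["wrist_torque"].round(2),Ro.from_rotvec(o["tcp_rot"]).as_matrix()[2].round(3)); return f
for x in range(34,50):
    f=step(x,-1.8,39 if x<35 else 39.2)
    if f[0]<-24 or f[2]>22 or abs(f[1])>10: break
```

```text
t26.1 (34, -1.8, 39) [29.  -2.1 38.1] f [-11.6  -1.   10.9] T [-0.61  2.63 -0.27] [-0.01  -0.002 -1.   ]
t26.3 (35, -1.8, 39.2) [29.7 -2.1 38.1] f [-11.5  -1.2  10.2] T [-0.59  2.66 -0.3 ] [-0.01  -0.002 -1.   ]
t26.6 (36, -1.8, 39.2) [30.4 -2.  38.1] f [-12.8  -1.1  12.3] T [-0.65  2.9  -0.29] [-0.011 -0.002 -1.   ]
t26.8 (37, -1.8, 39.2) [31.1 -2.  38. ] f [-13.6  -0.7  11.8] T [-0.63  3.07 -0.3 ] [-0.012 -0.002 -1.   ]
t27.1 (38, -1.8, 39.2) [31.7 -2.  38. ] f [-14.5   0.3  12.5] T [-0.63  3.24 -0.22] [-0.012 -0.002 -1.   ]
t27.3 (39, -1.8, 39.2) [31.9 -2.  38. ] f [-16.5  -0.5  16.2] T [-0.66  3.65 -0.27] [-0.014 -0.003 -1.   ]
t27.6 (40, -1.8, 39.2) [31.9 -2.  37.9] f [-20.2  -1.1  18.1] T [-0.69  4.31 -0.2 ] [-0.016 -0.003 -1.   ]
t27.8 (41, -1.8, 39.2) [31.9 -2.  37.9] f [-22.2   0.4  21.1] T [-0.8   4.87 -0.19] [-0.018 -0.004 -1.   ]
t28.1 (42, -1.8, 39.2) [32.  -1.9 37.9] f [-24.5  -0.   22.9] T [-0.92  5.46 -0.22] [-0.02  -0.004 -1.   ]
```

The stop met its hard end: 7.9 mm of travel after first touch, then a steep rise in force. I'll ease off slightly, hold, check and hand in.

Run:
```python
from h import *
robot.servo_line(nest(41,-1.8,39.6),feed=20); o=st(); print(inn(o["tcp_pos"]))
robot.hold(1.0); o=st(); print(inn(o["tcp_pos"]))
im=viewer.read_camera("side"); cv2.imwrite("pics/s4.png",cv2.resize(im[100:292,120:376,::-1],(800,600)))
for n in("tube","pot"): print(n,[(round(d["confidence"],2),inn(world(d["at"],"side"))) for d in viewer.pinpoint(n,"side")])
```

```text
t28.3 [587.2  52.2  37.9] F [-19.9  -4.3  15.7] T [-0.84  4.62 -0.24] gw0.226 gf55.0
[31.9 -2.  37.9]
 t29.3 [587.2  52.2  38. ] F [-19.3  -4.   15.8] T [-0.88  4.57 -0.24] gw0.224 gf55.0
[31.9 -2.  38. ]
tube [(0.96, array([28.3, -5.3, 59.7])), (0.22, array([164.5, 269.2,   2.9]))]
pot [(0.98, array([-218.1,  111.2,   -3.9])), (0.83, array([-215.3,  218.2,   -0.3])), (0.57, array([ -88.3, -157.3,   11.1]))]
```

View pics/s4.png

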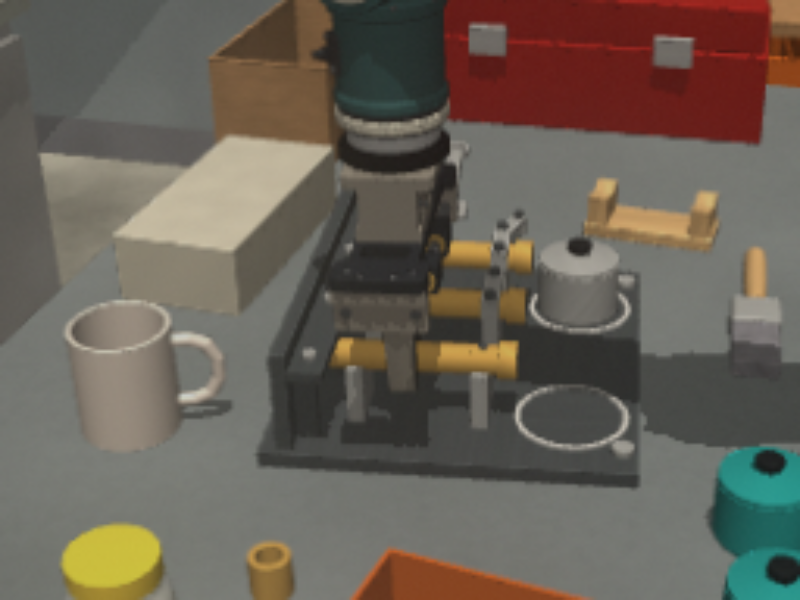

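The tube lies in both V's with its plain end under the lip at (335,352) and its collar in front of the front V at (510,360). The pot is on the other ring at (578,285).

```bash
python3 -c "
from cell import robot
print(robot.job_done())"
```

```text
the job is handed in; nothing more can be done
None
```

I handed the job in at about 29 s on the robot's clock: the flux pot is on the other ring, and the arm is holding the tube pressed home in the empty bay, with the stop at its hard end after about 8 mm of travel and about 20 N of push. The hand-in call did not return a verdict.

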